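Draw out the rover's battery tray

ROBOT

A 6-joint arm with a two-finger parallel gripper is mounted at the origin on the work surface. World frame = base frame: x ahead of the robot, y to its left, z up, the work surface at z = 0. Lengths are in mm, angles in rad, forces in N, time in s.
With the tool pointing down it reaches from about 250 to 800 mm from the base axis. Payload 3.9 kg.
Tool frame: the origin (TCP) lies midway between the tips of the shut fingers; the grasp point (between the pads) lies 19 mm behind it; y points along the fingers, z is the direction in which the jaws open and shut, and the axes are right-handed (so a half turn about y gives the same grasp; the last joint's range is limited). The gripper opens to 85 mm and grips with 20 to 120 N. Pads are 22 mm wide; open, the fingers measure 114 mm over their backs; the gripper's body (76 mm by 85 mm) begins 54 mm behind the grasp point. The pads swing forward as they close: fully open they stand 13 mm farther back than shut.
Start: joints at [-1.105, 0.26, -0.138, 1.173, 0, 1.571], TCP at [235.791, -469.06, 231.304] pointing down, gripper open.
Joint ranges: [-2.78, 2.78], [-0.83, 1.72], [-1.28, 1.37], [-1.9, 2.12], [-1.57, 1.48], [-3.14, 3.14]. Speed limits (rad/s): [2.57, 2.57, 3.14, 3.14, 3.14, 3.14].

INTERFACE

Orientations are given as a unit quaternion [w, x, y, z].
In Python, from station import manip, cams, order gives the robot as it stands. The module is installed in compiled form; this text tells all that it offers.
- The arm moves only by the shell command python3 -m handwheel 'ROWS' [FORCE]. ROWS is JSON, a list of rows, each a list of 3 entries, a list of its own where there are three numbers: the shift along the tool's x, y, z normalised to -1 to 1, where 1 is 0.25 m, then the turn about the tool's y normalised to -1 to 1, where 1 is 180 degrees, then the closure, from 0 (fully open) to 1 (shut). A call has 1 to 12 rows; each row is the pose to reach, as a shift and turn from the pose commanded when the call began, along the tool's axes at that moment, turning the shorter way round; what a row does not reach only later rows make up. A row lasts 1/12 s, in which the tool goes at most 41.7 mm and 7.16 degrees, less where a joint would pass 70% of its speed; a pose out of reach is approached as far as the arm can. A call with a number of a shift or a turn outside -1 to 1 is refused whole. A call with a gripper value outside its range is refused whole. The fingers move at their own pace and stop on an object; FORCE is the grip in N (left out, the last holds). Time passes only in rows, so rows that repeat a pose let the fingers close. It gives the time, the measured TCP pose, the force and the opening at its end, in the units of the state.
- manip.state(): the state, without advancing time (a new reading comes with each control period).
- cams.get_image(name): name is "scene" or "top"; returns a dict with "frame" (420x560x3 uint8, red, green, blue), "range_z" (420x560 float32, mm along the optical axis (not along the pixel's ray), 0 where there is no reading), "camera_matrix" (3x3 intrinsics, pixels), "k1" (the pictures are not rectified: a ray, as slopes to the right and down, at radius r is drawn at 1 + k1 r^2 times it, then the intrinsics apply), "origin" and "attitude" of the camera in the world. Camera axes: x right, y down, z forward; pixel columns grow to the right and rows downward; lengths in mm; the calibration is good to about 2 mm. A picture is of the moment at which its call begins.
- order.finish_job(): hands the job in, once; it reports no verdict.
The state is a dict: "time": time; "joint_pos": joint angles; "joint_vel": joint speeds; "joint_efforts": joint torques, N m; "eef_pos": TCP position; "tcp_rot": TCP orientation; "contact_force": force on the tool from outside, world axes, zero at the start; "ft_torque": the same for the moment, N m; "grip_width": finger opening in mm.
Only numpy, scipy, OpenCV 4.12 (cv2) and the standard library are available. Lean on these libraries where they do the work, as an engineer would, in place of code of your own. Each camera call takes 0.05 s, during which the arm holds its last target.

TASK

Get the rover ready for a battery change: press its red stop button down, then hook a fingertip behind the orange lip of the battery tray and draw the tray out along its rail until it is fully out against its stop. Grasp and lift nothing; do not touch the battery, which rides along in its tray, and leave the blue-lipped sample tray and its jar and the loose things on the table where they are. Finish with the hand clear of everything.

Things in the scene. Friction and masses are not known exactly. Their poses are not given: they have to be found in the camera images.
- rover: Four-wheeled rover fixed on the table, 330 mm long, 430 mm over its 120 mm high wheels. Origin on the table, midway between its two trays; +x runs along the rails into the rover (trays draw out to its -x). Centre spine 56 mm wide, 133 mm high; tray centre lines at y = 78 and -78 mm, either way round; from x = 187 mm an electronics box 157 mm high with tub and mast to 240 mm.
- stop_top (a point): Centre of the top face of the red stop button, 30 mm across, on a yellow housing on the rover's spine; pressed straight down.
- stop (a joint): Stop button: 0 = up, 0.006 m = fully down; springs back; about 5 N holds it fully down.
- battery_pocket (a point): Centre of the pocket floor behind the ORANGE lip of the battery tray; moves with the tray, axes as the rover's. Pocket open above, 50 mm along the rail, 82 mm wide: the lip's inner face is 25 mm off in -x, a 12 mm high cross wall 25 mm off in +x with the battery behind it.
- battery_lip (a point): Middle of the top edge of the orange lip, which is 82 mm wide, 6 mm thick, and stands 24 mm above the pocket floor; moves with the tray.
- battery_tray (a joint): Battery tray along its rail: 0 = fully in, 0.09 m = fully out, against its stop. Starts 0 to 12 mm open. About 2.5 N of rail friction; it stays where it is left.
- sample_pocket (a point): The same point in the other, identical tray, the sample tray with the BLUE lip, with a sample jar in it.
- sample_tray (a joint): Sample tray along its rail, 0 = in, 0.09 m = out; starts 0 to 12 mm open; to be left alone.
- battery_center (a point): Centre of the battery pack, a loose black and yellow block 110 x 60 x 40 mm lying in the orange-lipped tray, long side along the rail, its top 40 mm above the pocket floor; it has some 25 mm of free play along the rail and rides with the tray.
- jar_center (a point): Centre of the sample jar, amber glass with a white cap, 52 mm across, 45 mm high, standing loose in the blue-lipped tray.
- spare_wheel_center (a point): Spare printed wheel, a white cup-shaped drum 110 mm across and 48 mm high, loose on the table; this point is its centre.
- spool_center (a point): Filament spool lying flat, clear flanges and blue filling, 160 mm across, 60 mm high, loose on the table; this point is its centre.
- screwdriver_grip (a point): Screwdriver lying on the table; this point is on its handle.
- coupler_center (a point): Black printed coupler 44 mm across with a 60 mm cross bar, 38 mm high, loose on the table; this point is its centre.
- cup_center (a point): Blue mug 76 mm across, 85 mm high, loose on the table; this point is its centre.
- battery: The battery pack itself: origin at the centre of its underside, x along its 110 mm side (along the rail), z up.
There are look-alikes about, which are no part of the job. Leave any purple or turquoise look-alike of the battery alone.

How it is judged:
By the outcome, as a careful person would: the job done as asked, in the order asked, and still so for the second after the job is handed in, with the robot touching nothing.
It also fails if it takes over 38 s, if anything falls off the work surface, if the arm or the gripper's body presses on something with over 40 N, if the wrist force passes 120 N, or if a joint passes its speed limit or range.

## Working session

There is one attempt and no reset: what is moved stays moved. The work goes in short steps, Python scripts to look and compute and a shell command to move; the robot and the scene stay as the last step left them, time stands still between calls to the robot, and variables do not carry over. Pictures are saved under pics/ and viewed, and the job is handed in when it is done.

```bash
mkdir -p pics; cat > h.py <<'E'
import numpy as np, cv2
from station import manip, cams, order
def grab(n,name=None):
    d=cams.get_image(n)
    if name: cv2.imwrite('pics/'+name,d['frame'][:,:,::-1])
    return d
E
python3 - <<'E'
from h import *
for n in('scene','top'):
    d=grab(n,n+'0.png'); np.savez(n+'0.npz',**{k:np.array(v) for k,v in d.items()})
    print(n,d['camera_matrix'],d['k1'],d['origin'],d['attitude'])
print(manip.state())
E
```

```text
scene [[379.26794485   0.         277.7042996 ]
 [  0.         379.26794485 211.67698569]
 [  0.           0.           1.        ]] -0.023302016598382568 [1554.6963354    66.34189151  899.55081435] [-0.29920971  0.62060949  0.64902078 -0.32262894]
top [[383.33963483   0.         275.64043369]
 [  0.         383.33963483 205.89789204]
 [  0.           0.           1.        ]] -0.08277784571172064 [ 354.41999781  -10.54690801 1126.84315532] [-0.05691531  0.708763   -0.7007287   0.05826622]
{'time': 0.1, 'joint_pos': array([-1.10502873e+00,  2.60609999e-01, -1.39206898e-01,  1.17273350e+00,
       -1.05023654e-05,  1.57080273e+00]), 'joint_vel': array([-1.16818606e-03, -1.45092398e-03,  3.37844213e-03,  1.77171607e-03,
        5.40788427e-05,  3.77746474e-04]), 'joint_efforts': array([-7.31851196e-04, -4.06508839e+01,  2.54527223e+01,  1.01464326e-02,
        4.62698210e-06,  9.33927709e-07]), 'eef_pos': array([ 235.50554736, -468.53277433,  230.56507378]), 'tcp_rot': array([ 0.16304024, -0.16333371,  0.68862118, -0.68741606]), 'contact_force': array([-0.34160397, -0.81055288,  0.08146909]), 'ft_torque': array([ 0.02302399,  0.03281853, -0.01789144]), 'grip_width': 85.31055439449075}
```

View pics/scene0.png

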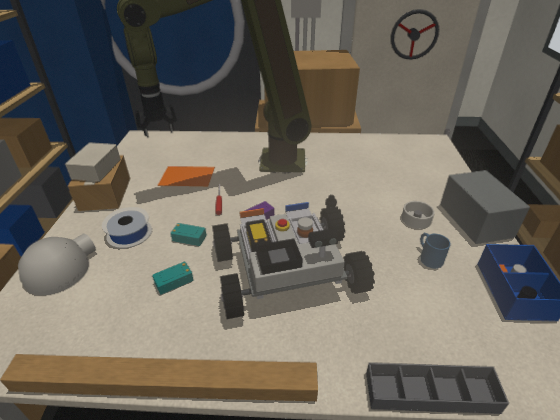

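View pics/top0.png

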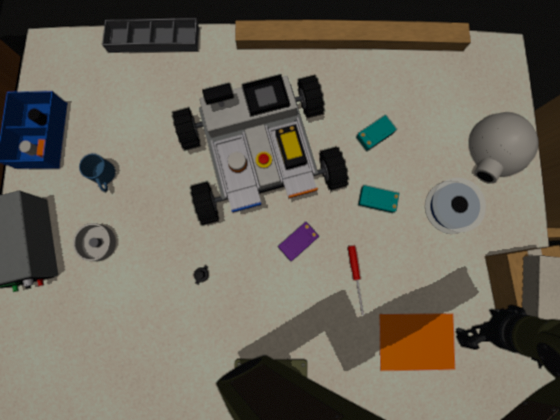

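The top view shows the orange lip near pixel (302,193), the blue lip near (246,206), the red stop button at (264,159) and the purple look-alike at (298,241), just in front of the tray. Next I'll measure these.

```bash
cat >> h.py <<'E'
from scipy.spatial.transform import Rotation as R
def cloud(d):
    K=np.array(d['camera_matrix']);k1=float(d['k1']);H,W=d['range_z'].shape
    u,v=np.meshgrid(np.arange(W),np.arange(H))
    dd=np.array([k1,0,0,0,0.])
    p=cv2.undistortPoints(np.stack([u,v],-1).reshape(-1,1,2).astype(np.float64),K,dd).reshape(H,W,2)
    z=d['range_z'].astype(float)
    c=np.dstack([p[...,0]*z,p[...,1]*z,z])
    q=np.array(d['attitude']);Rm=R.from_quat(q[[1,2,3,0]]).as_matrix()
    return c@Rm.T+np.array(d['origin'])
def masks(d):
    h=cv2.cvtColor(d['frame'],cv2.COLOR_RGB2HSV); H,S,V=h[...,0],h[...,1],h[...,2]
    return dict(red=((H<5)|(H>174))&(S>170)&(V>90),orange=(H>=5)&(H<16)&(S>150)&(V>90),
      yellow=(H>=20)&(H<33)&(S>150)&(V>90),blue=(H>100)&(H<122)&(S>110)&(V>90),purple=(H>125)&(H<155)&(S>80))
E
python3 - <<'E'
from h import *
for n in('scene','top'):
    d=np.load(n+'0.npz'); P=cloud(d); 
    for k,m in masks(d).items():
        N,l,s,c=cv2.connectedComponentsWithStats(m.astype(np.uint8))
        for i in range(1,N):
            if s[i,4]<12: continue
            q=P[(l==i)&(d['range_z']>0)]
            if len(q)==0: continue
            md=np.median(q,0)
            if not(150<md[0]<900 and abs(md[1])<350): continue
            print(n,k,s[i,4],c[i].round(1),md.round(0),'min',q.min(0).round(0),'max',q.max(0).round(0))
E
```

```text
scene orange 19 [248.5 211. ] [561. -89. 129.] min [ 557. -109.  124.] max [568. -76. 132.]
scene yellow 43 [282.5 226. ] [656.  28. 144.] min [629.   6. 140.] max [668.  43. 148.]
scene yellow 189 [257.6 230.8] [684. -48. 147.] min [644. -74. 144.] max [718. -21. 153.]
scene purple 106 [263.2 206.9] [422. -52.  40.] min [ 386. -109.   35.] max [450. -19.  45.]
top red 56 [263.3 158.5] [640.  23. 156.] min [630.  12. 152.] max [650.  31. 160.]
top red 222 [353.7 262.2] [ 376. -237.   25.] min [ 328. -252.   16.] max [ 421. -222.   32.]
top orange 28 [263.4 158.2] [641.  22. 155.] min [628.  10. 148.] max [652.  34. 160.]
top orange 57 [302.7 192.6] [556. -84. 130.] min [ 544. -118.  116.] max [568. -47. 134.]
top orange 16 [382.1 318.1] [ 216. -321.    2.] min [ 203. -329.   -3.] max [ 225. -317.    6.]
top orange 12 [388.8 320.1] [ 211. -341.    2.] min [ 202. -347.   -2.] max [ 219. -333.    6.]
top yellow 394 [290.8 144.8] [680. -51. 148.] min [644. -77. 143.] max [720. -24. 154.]
top yellow 107 [263.7 160.5] [634.  20. 146.] min [620.   2. 137.] max [662.  42. 160.]
top blue 47 [246.  206.6] [515.  66. 131.] min [504.  30. 124.] max [526. 104. 136.]
top purple 704 [297.3 241.6] [431. -73.  41.] min [ 380. -133.   32.] max [487. -22.  48.]
```

```bash
python3 - <<'E'
from h import *
for n,(x,y,w,h),nm in(('scene',(205,180,150,120),'sc'),('top',(190,90,160,180),'tc')):
    d=np.load(n+'0.npz'); cv2.imwrite('pics/'+nm+'0.png',cv2.resize(d['frame'][y:y+h,x:x+w,::-1],None,fx=600/h if h>130 else 5,fy=600/h if h>130 else 5,interpolation=cv2.INTER_CUBIC)[:600])
E
```

```text
(no output)
```

View pics/tc0.png

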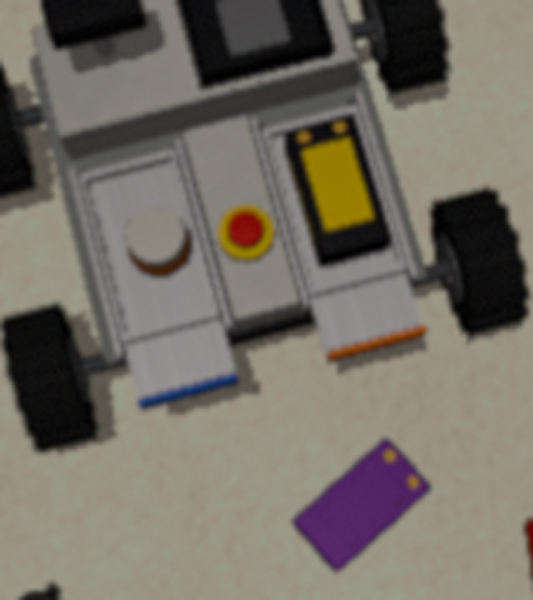

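View pics/sc0.png

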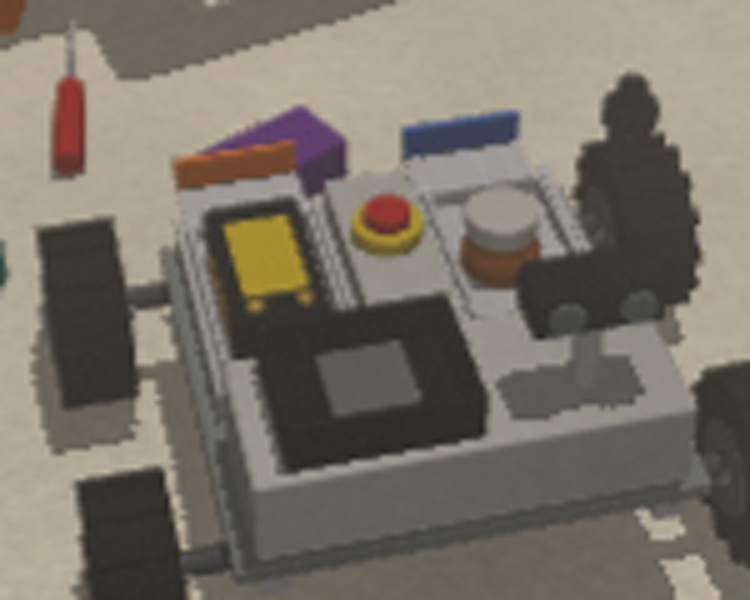

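```bash
cat >> h.py <<'E'
def ray(d,uv,z):
    K=np.array(d['camera_matrix']);dd=np.array([float(d['k1']),0,0,0,0.])
    p=cv2.undistortPoints(np.array(uv,float).reshape(-1,1,2),K,dd).reshape(-1,2)
    q=np.array(d['attitude']);Rm=R.from_quat(q[[1,2,3,0]]).as_matrix()
    r=np.c_[p,np.ones(len(p))]@Rm.T; o=np.array(d['origin'])
    return o+r*((z-o[2])/r[:,2])[:,None]
def blob(d,loose,near):
    N,l,s,c=cv2.connectedComponentsWithStats(loose.astype(np.uint8))
    i=min((i for i in range(1,N) if s[i,4]>10),key=lambda i:np.hypot(*(c[i]-near)))
    v,u=np.nonzero(l==i); return np.c_[u,v].astype(float)
def hsv(d):
    h=cv2.cvtColor(d['frame'],cv2.COLOR_RGB2HSV); return h[...,0],h[...,1],h[...,2]
def lips(d,near_o,near_b):
    H,S,V=hsv(d); out=[]
    for m,near,w in(((H>=3)&(H<17)&(S>110)&(V>60),near_o,0),((H>105)&(H<125)&(S>90)&(V>60),near_b,0)):
        uv=blob(d,m,np.array(near)); out.append(uv)
    return out
E
python3 - <<'E'
from h import *
d=np.load('top0.npz'); 
for uv in lips(d,(302,192),(246,206)):
    p=ray(d,uv,131.)[:,:2]; (c,(w,h),a)=cv2.minAreaRect(p.astype(np.float32))
    m=p.mean(0); e=np.linalg.svd(p-m)[2][0]; t=(p-m)@e
    print(len(uv),m.round(1),c,w,h,'yawdir',np.degrees(np.arctan2(e[0],-e[1]))%180,'len',np.ptp(t))
P=cloud(d)
H,S,V=hsv(d)
m=((H<5)|(H>174))&(S>150)&(V>90); uv=blob(d,m,(263,158)); print('button top',ray(d,uv,157).mean(0),len(uv))
uvs=uv.astype(int); print('btn z',np.percentile(P[uvs[:,1],uvs[:,0],2],[10,50,90]))
e=np.load('scene0.npz');H,S,V=hsv(e);Pe=cloud(e)
m=((H<6)|(H>172))&(S>150)&(V>90); uv=blob(e,m,(282,223)); print('button scene',ray(e,uv,157).mean(0),len(uv))
uvs=uv.astype(int); print('btn z',np.percentile(Pe[uvs[:,1],uvs[:,0],2],[10,50,90]))
# pocket floor
for (u,v) in((300,178),(297,184),(303,182),(242,192)): print(u,v,P[v,u].round(0))
E
```

```text
89 [554.9 -83.5] (554.923828125, -83.79490661621094) 7.921231269836426 78.40193939208984 yawdir 16.485758233290156 len 78.40379900986872
74 [515.   65.4] (514.5579833984375, 66.44050598144531) 6.801063060760498 76.5387954711914 yawdir 15.582066107991157 len 76.52582415437473
button top [639.50331616  22.27244793 157.        ] 56
btn z [153.78659786 156.12304661 158.69112849]
button scene [649.46764356  25.57221644 157.        ] 34
btn z [152.98782095 154.46156143 156.26567246]
300 178 [599. -77. 112.]
297 184 [583. -69. 108.]
303 182 [589. -85. 106.]
242 192 [559.  80. 108.]
```

```bash
cat >> h.py <<'E'
def tool():
    s=manip.state(); q=s['tcp_rot']; return s,R.from_quat(q[[1,2,3,0]]).as_matrix()
def to(p):
    s,M=tool(); return (M.T@(np.array(p)-s['eef_pos'])/250).round(4)
E
python3 - <<'E'
from h import *
s,M=tool(); print(M.round(3)); x=np.array([np.cos(np.radians(16)),np.sin(np.radians(16)),0])
for n,a in(('x',M[:,0]),('z',M[:,2])): print(n,np.degrees(np.arctan2(a[1],a[0])))
print('above btn',to([641,23,230]), to([641,23,180]))
E
```

```text
[[-0.893 -0.001  0.449]
 [-0.449  0.002 -0.893]
 [ 0.    -1.    -0.002]]
x -153.31384805501173
z -63.31384911163684
above btn [-2.3322  0.004  -1.0283] [-2.3322  0.204  -1.0279]
```

```bash
python3 -m handwheel '[[[-0.5,0,-0.22],0.0594,1],[[-1,0,-0.44],0.0594,1],[[-1,0,-0.44],0.0594,1],[[-1,0,-0.44],0.0594,1],[[-1,0,-0.44],0.0594,1],[[-1,0,-0.44],0.0594,1],[[-1,0,-0.44],0.0594,1],[[-1,0,-0.44],0.0594,1],[[-1,0,-0.44],0.0594,1]]' 40
python3 -c "
from h import *
print(to([641,23,230]));s,M=tool();print(M.round(3),s['grip_width'])"
```

```text
time: 0.85
eef_pos: [410.2, -257.4, 230.9]
tcp_rot: [0.099, -0.1, 0.7, -0.7]
contact_force: [0.1, 0.1, 0.7]
grip_width: -0.0
[-1.1994  0.0028 -0.8197]
[[-0.96  -0.001  0.279]
 [-0.279  0.    -0.96 ]
 [ 0.001 -1.    -0.   ]] -0.010092785186342797
```

```bash
python3 -m handwheel '[[[-0.9,0,-0.62],0,1],[[-0.9,0,-0.62],0,1],[[-0.9,0,-0.62],0,1],[[-0.9,0,-0.62],0,1],[[-0.9,0,-0.62],0,1],[[-0.9,0,-0.62],0,1],[[-0.9,0,-0.62],0,1],[[-0.9,0,-0.62],0,1],[[-0.9,0,-0.62],0,1]]'
python3 -c "
from h import *
print(to([641,23,230]), to([641,23,170]))"
```

```text
time: 1.6
eef_pos: [583.3, -48.1, 230.5]
tcp_rot: [-0.098, 0.099, -0.7, 0.7]
contact_force: [-0.3, 0.3, 0.1]
grip_width: -0.0
[-0.3001  0.0014 -0.2096] [-0.3005  0.2414 -0.2097]
```

```bash
python3 -m handwheel '[[[-0.3,0,-0.21],0,1],[[-0.3,0,-0.21],0,1],[[-0.3,0,-0.21],0,1],[[-0.3,0.12,-0.21],0,1],[[-0.3,0.22,-0.21],0,1],[[-0.3,0.22,-0.21],0,1],[[-0.3,0.22,-0.21],0,1]]'
python3 - <<'E'
from h import *
print(to([641,23,156]),manip.state()['contact_force'])
d=grab('scene','s1.png'); cv2.imwrite('pics/s1c.png',cv2.resize(d['frame'][150:270,205:355,::-1],None,fx=5,fy=5))
E
```

```text
time: 2.18
eef_pos: [638.7, 21.5, 175.1]
tcp_rot: [-0.096, 0.099, -0.7, 0.7]
contact_force: [-0.5, 0.1, 1.3]
grip_width: -0.0
[-0.0108  0.0762 -0.0032] [-0.51479805  0.13878707  1.29705055]
```

View pics/s1c.png

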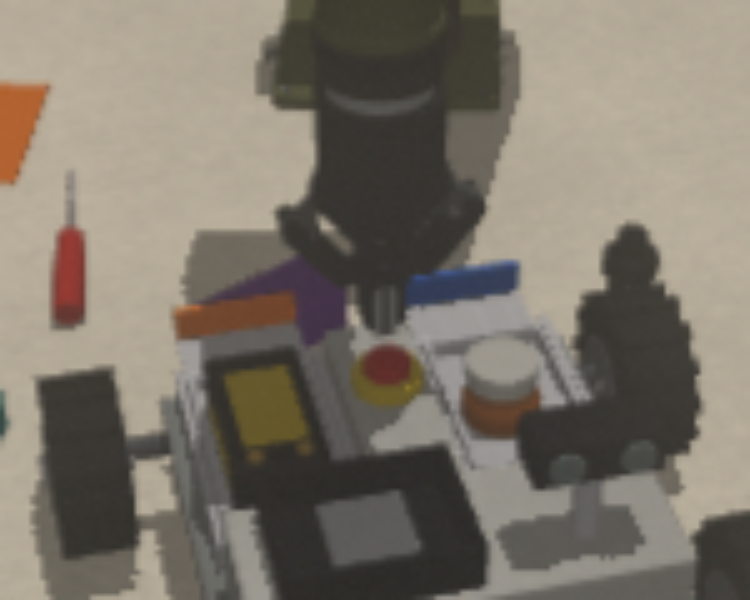

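The fingertips (crop (385,320)) stand directly over the button (crop (388,365)). Now I'll press down in small steps.

```bash
python3 -m handwheel '[[[-0.008,0.04,-0.003],0,1],[[-0.008,0.06,-0.003],0,1],[[-0.008,0.068,-0.003],0,1],[[-0.008,0.076,-0.003],0,1],[[-0.008,0.08,-0.003],0,1],[[-0.008,0.08,-0.003],0,1]]'
python3 -m handwheel '[[[0,0.004,0],0,1],[[0,0.008,0],0,1],[[0,0.008,0],0,1]]'
python3 -m handwheel '[[[0,0.004,0],0,1],[[0,0.008,0],0,1],[[0,0.008,0],0,1]]'
```

```text
time: 2.73
eef_pos: [642.6, 25.0, 156.3]
tcp_rot: [0.098, -0.098, 0.7, -0.7]
contact_force: [0.7, -0.2, -0.3]
grip_width: 0.1
time: 2.98
eef_pos: [642.9, 25.0, 154.5]
tcp_rot: [-0.099, 0.098, -0.7, 0.7]
contact_force: [0.4, 0.4, 2.6]
grip_width: -0.1
time: 3.23
eef_pos: [642.9, 25.0, 152.5]
tcp_rot: [0.099, -0.098, 0.7, -0.7]
contact_force: [-0.4, -0.1, 2.8]
grip_width: 0.2
```

```bash
python3 -m handwheel '[[[0,0.004,0],0,1],[[0,0.008,0],0,1],[[0,0.008,0],0,1]]'
python3 -m handwheel '[[[0,0.004,0],0,1],[[0,0.008,0],0,1],[[0,0.008,0],0,1]]'

```

```text
time: 3.48
eef_pos: [643.0, 25.0, 150.5]
tcp_rot: [0.099, -0.098, 0.7, -0.7]
contact_force: [-1.0, 0.8, 4.4]
grip_width: 0.2
time: 3.73
eef_pos: [642.9, 25.0, 149.0]
tcp_rot: [0.099, -0.098, 0.7, -0.7]
contact_force: [-1.6, 0.9, 6.2]
grip_width: -0.3
```

```bash
python3 -m handwheel '[[[0,0.004,0],0,1],[[0,0.008,0],0,1],[[0,0.008,0],0,1]]'
python3 -m handwheel '[[[0,0.004,0],0,1],[[0,0.006,0],0,1],[[0,0.006,0],0,1]]'

```

```text
time: 3.98
eef_pos: [643.0, 25.0, 148.9]
tcp_rot: [-0.099, 0.098, -0.7, 0.7]
contact_force: [-4.3, -0.2, 14.7]
grip_width: 0.4
time: 4.23
eef_pos: [643.0, 25.0, 148.8]
tcp_rot: [-0.1, 0.097, -0.7, 0.7]
contact_force: [-5.1, 0.6, 21.3]
grip_width: -0.2
```

Force rose to 21 N with the travel stopped at 148.8 mm, so the button is fully down. I'll retreat upward and then move over the pocket.

```bash
python3 -m handwheel '[[[0,-0.1,0],0,1],[[0,-0.2,0],0,1],[[0,-0.2,0],0,1],[[0,-0.2,0],0,1]]'
python3 - <<'E'
from h import *
for p in([582,-76,195],[582,-76,140]):print(to(p))
E
```

```text
time: 4.57
eef_pos: [643.6, 24.8, 195.8]
tcp_rot: [-0.099, 0.097, -0.7, 0.7]
contact_force: [0.3, 0.1, -0.8]
grip_width: -0.1
[0.3479 0.0026 0.3199]
[0.3484 0.2226 0.3197]
```

```bash
python3 -m handwheel '[[[0.17,0,0.16],0,1],[[0.348,0,0.32],0,1],[[0.348,0,0.32],0,1],[[0.348,0,0.32],0,1],[[0.348,0,0.32],0,1],[[0.348,0,0.32],0,1],[[0.348,0.08,0.32],0,1],[[0.348,0.16,0.32],0,1],[[0.348,0.16,0.32],0,1],[[0.348,0.16,0.32],0,1]]'
python3 - <<'E'
from h import *
print(to([582,-76,115]))
d=grab('scene'); cv2.imwrite('pics/s2c.png',cv2.resize(d['frame'][150:270,205:355,::-1],None,fx=5,fy=5))
d=grab('top'); cv2.imwrite('pics/t2c.png',cv2.resize(d['frame'][90:250,190:350,::-1],None,fx=3.7,fy=3.7))
E
```

```text
time: 5.4
eef_pos: [580.4, -74.7, 153.3]
tcp_rot: [0.098, -0.1, 0.701, -0.7]
contact_force: [-0.8, -0.0, 0.4]
grip_width: -0.2
[-0.0053  0.1531  0.0071]
```

View pics/s2c.png

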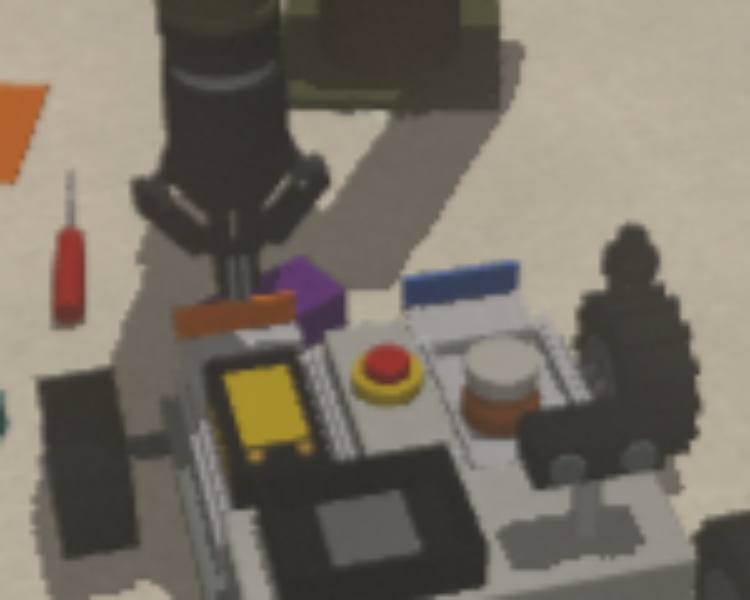

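View pics/t2c.png

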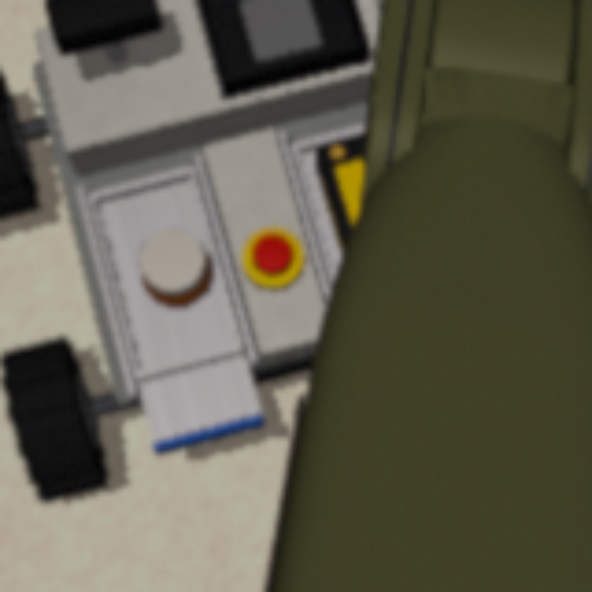

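In the scene view the tip (crop (235,295)) coincides with the lip. That fits a tip 22 mm above the lip plane and about 28 mm behind it. Now I'll lower it.

```bash
python3 -m handwheel '[[[-0.002,0.03,0.002],0,1],[[-0.002,0.06,0.002],0,1],[[-0.002,0.09,0.002],0,1],[[-0.002,0.11,0.002],0,1],[[-0.002,0.11,0.002],0,1]]'
python3 -m handwheel '[[[0,0.02,0],0,1],[[0,0.036,0],0,1],[[0,0.036,0],0,1],[[0,0.036,0],0,1]]'
python3 -c "
from h import *
print(to([582,-76,115]))"
```

```text
time: 5.92
eef_pos: [580.5, -76.2, 125.7]
tcp_rot: [0.097, -0.099, 0.701, -0.7]
contact_force: [0.2, 0.8, -0.1]
grip_width: -0.1
time: 6.25
eef_pos: [581.5, -76.3, 118.1]
tcp_rot: [0.098, -0.099, 0.7, -0.7]
contact_force: [0.2, -0.1, 1.1]
grip_width: 0.2
[-0.0022  0.0123 -0.0008]
```

```bash
python3 -m handwheel '[[[0.02,0.004,0],0,1],[[0.04,0.008,0],0,1],[[0.06,0.008,0],0,1],[[0.08,0.008,0],0,1],[[0.1,0.008,0],0,1],[[0.12,0.008,0],0,1],[[0.12,0.008,0],0,1]]'
python3 - <<'E'
from h import *
d=grab('scene'); cv2.imwrite('pics/s3c.png',cv2.resize(d['frame'][150:270,205:355,::-1],None,fx=5,fy=5))
E
```

```text
time: 6.83
eef_pos: [551.4, -85.0, 116.4]
tcp_rot: [-0.098, 0.099, -0.7, 0.7]
contact_force: [0.2, -0.6, 0.3]
grip_width: -0.1
```

View pics/s3c.png

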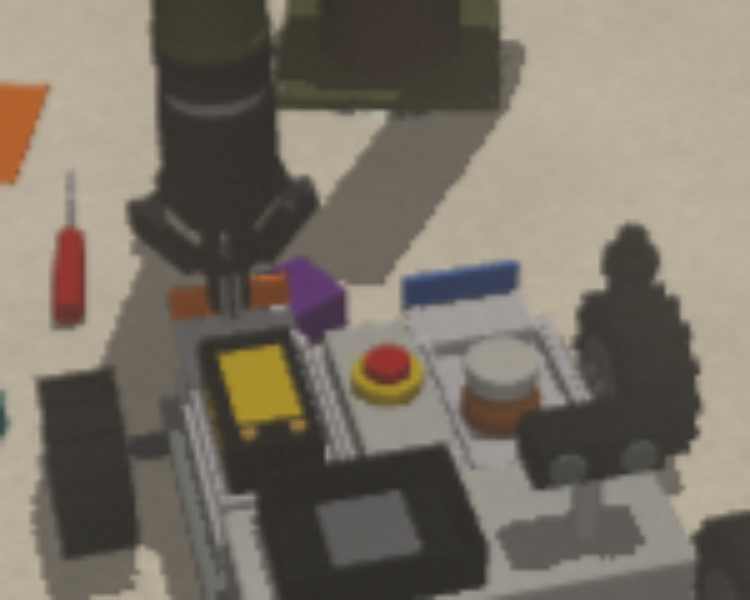

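The fingertip is inside the pocket in front of the lip (crop (230,300)). The lip and battery have already moved, so I'll keep drawing.

```bash
python3 -m handwheel '[[[0.02,0,0],0,1],[[0.04,0,0],0,1],[[0.06,0,0],0,1],[[0.08,0,0],0,1],[[0.1,0,0],0,1],[[0.12,0,0],0,1],[[0.14,0,0],0,1],[[0.16,0,0],0,1],[[0.18,0,0],0,1],[[0.2,0,0],0,1],[[0.2,0,0],0,1]]'
python3 -m handwheel '[[[0.012,0,0],0,1],[[0.024,0,0],0,1],[[0.024,0,0],0,1]]'
```

```text
time: 7.8
eef_pos: [503.1, -98.8, 116.2]
tcp_rot: [-0.097, 0.099, -0.7, 0.7]
contact_force: [1.0, 0.5, -0.4]
grip_width: -0.1
time: 8.05
eef_pos: [498.2, -100.1, 116.2]
tcp_rot: [0.098, -0.099, 0.7, -0.7]
contact_force: [1.1, 0.1, -0.2]
grip_width: -0.1
```

```bash
python3 -m handwheel '[[[0.01,0,0],0,1],[[0.02,0,0],0,1],[[0.02,0,0],0,1]]'
python3 - <<'E'
from h import *
d=grab('scene'); cv2.imwrite('pics/s4c.png',cv2.resize(d['frame'][150:270,205:355,::-1],None,fx=5,fy=5))
E
```

```text
time: 8.3
eef_pos: [493.7, -101.4, 116.2]
tcp_rot: [0.098, -0.099, 0.7, -0.7]
contact_force: [1.8, 0.9, 0.9]
grip_width: 0.2
```

View pics/s4c.png

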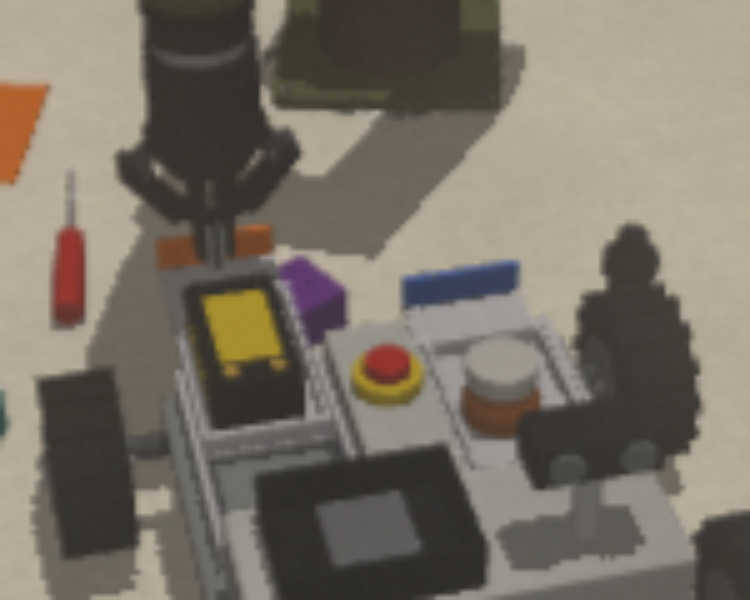

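The tray is about 75 mm out and still moving freely, with the lip at crop (215,245). I'll go on in small steps until it reaches the stop.

```bash
for i in 1 2 3; do python3 -m handwheel '[[[0.008,0,0],0,1],[[0.016,0,0],0,1],[[0.016,0,0],0,1]]' | grep -E "eef|force"; done
```

```text
eef_pos: [493.7, -101.5, 116.4]
contact_force: [9.9, 5.3, -7.0]
eef_pos: [493.7, -101.5, 116.7]
contact_force: [17.6, 6.9, -13.8]
eef_pos: [493.7, -101.7, 117.2]
contact_force: [25.6, 11.3, -19.6]
```

```bash
python3 -m handwheel '[[[-0.04,0,0],0,1],[[-0.088,0,0],0,1],[[-0.088,0,0],0,1],[[-0.088,0,0],0,1],[[-0.088,-0.1,0],0,1],[[-0.088,-0.2,0],0,1],[[-0.088,-0.4,0],0,1],[[-0.088,-0.4,0],0,1],[[-0.088,-0.4,0],0,1],[[-0.088,-0.4,0],0,1]]'
python3 -m handwheel '[[[0.3,0,0.6],0,1],[[0.3,0,0.6],0,1],[[0.3,0,0.6],0,1],[[0.3,0,0.6],0,1],[[0.3,0,0.6],0,1],[[0.3,0,0.6],0,1],[[0.3,0,0.6],0,1],[[0.3,0,0.6],0,1],[[0.3,0,0.6],0,1],[[0.3,0,0.6],0,1]]'
python3 -m handwheel '[[[0.2,0,0.6],0,1],[[0.2,0,0.6],0,1],[[0.2,0,0.6],0,1],[[0.2,0,0.6],0,1],[[0.2,0,0.6],0,1],[[0.2,0,0.6],0,1],[[0.2,0,0.6],0,1],[[0.2,0,0.6],0,1],[[0.2,0,0.6],0,1],[[0.2,0,0.6],0,1]]'
python3 - <<'E'
from h import *
a=np.load('top0.npz')
d=grab('top','t5.png'); cv2.imwrite('pics/t5c.png',cv2.resize(d['frame'][90:270,190:370,::-1],None,fx=3.3,fy=3.3))
u=[]
for dd,near in((a,(302,192)),(d,(308,222))):
    o,b=lips(dd,near,(246,206)); u.append(ray(dd,o,131.)[:,:2].mean(0)); print(u[-1],len(o),ray(dd,b,131.)[:,:2].mean(0))
print('travel',np.hypot(*(u[1]-u[0])),np.degrees(np.arctan2(*(u[0]-u[1])[::-1])))
E
```

```text
time: 9.93
eef_pos: [503.1, -98.9, 216.3]
tcp_rot: [-0.098, 0.098, -0.7, 0.7]
contact_force: [-1.2, 0.4, -0.1]
grip_width: 0.1
time: 10.77
eef_pos: [473.2, -262.1, 216.1]
tcp_rot: [0.099, -0.099, 0.7, -0.7]
contact_force: [0.9, -0.5, 0.4]
grip_width: 0.0
time: 11.6
eef_pos: [466.7, -420.1, 216.7]
tcp_rot: [-0.099, 0.099, -0.7, 0.7]
contact_force: [0.3, 0.3, -0.1]
grip_width: -0.0
[554.91082085 -83.48187455] 89 [514.95099445  65.41572028]
[ 477.9723675  -106.52685934] 79 [514.95099445  65.41572028]
travel 80.31560824923461 16.674268904163757
```

View pics/t5c.png

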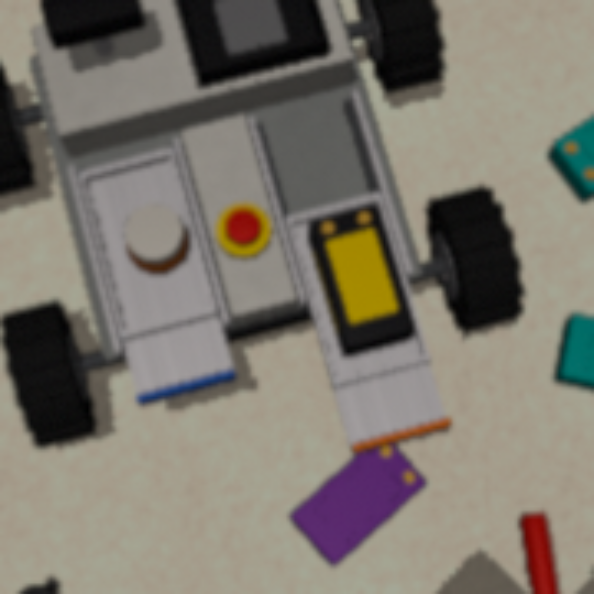

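The tray is fully out with its lip at crop (402,435). The blue lip is unmoved, the battery is in its tray, and the purple block is in place under the tray's end. The hand is clear of the view, so I'm handing in.

```bash
python3 -c "
from h import *
print(order.finish_job())"
```

```text
the job is handed in; nothing more can be done
None
```

I pressed the stop button first, then drew the battery tray out to its stop, and handed the job in at about 11.7 s with the hand well clear.

- **Stop button:** I pressed it straight down with the shut fingertips. It stopped moving after roughly 6–7 mm, and the force then rose to 21 N, well above the 5 N that holds it down.
- **Battery tray:** I hooked the fingertips behind the orange lip and pulled along the rail until it stopped dead. The force rose to about 28 N with no further movement, against about 2.5 N of rail friction. In the top view the lip moved 80 mm, which fits the 90 mm of full travel if the tray started about 10 mm open. I could not measure that starting opening separately.
- **Everything else:** In the last top view the blue lip is exactly where it was. The battery rode along in its tray, and the jar and the purple block look undisturbed. I did not measure the other loose items again.
- **Force reading:** While pulling against the stop, the hand also showed about 20 N downward, and the tip rose about 1 mm. Both stayed within the limits, and the force dropped to near zero after I backed off.

No check failed. The two camera views of the button differed by about 10 mm, because the second camera also sees the button's side. I relied on the top view, and the press confirmed it.

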